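# Sort left- and right-hand printed shelf brackets into their trays

## Robot

A 6-joint arm with a two-finger parallel gripper is mounted at the origin on a cart in front of the work surface, level with it; the furniture and walls round the work are solid. World frame = base frame: x ahead of the robot, y to its left, z up, the work surface at z = 0. Lengths are in m, angles in rad, forces in N, time in s.
With the tool pointing down it reaches from about 0.275 to 0.825 m from the base axis. Payload 4.9 kg.
Tool frame: the origin (TCP) lies midway between the tips of the shut fingers; the grasp point (between the pads) lies 19 mm behind it (bot.grip_depth is the distance from the TCP to the grasp point, in m); y points along the fingers, x is the direction in which the jaws open and shut, and the axes are right-handed (so a half turn about y gives the same grasp; the last joint's range is limited). The gripper opens to 85 mm and grips with 20 to 120 N. Pads are 22 mm wide; open, the fingers measure 114 mm over their backs; the gripper's body (76 mm by 85 mm) begins 54 mm behind the grasp point. The pads swing forward as they close: fully open they stand 13 mm farther back than shut.
Start: joints at [1.085, 0.326, -0.193, 1.052, 0, 1.437], TCP at [0.19, 0.516, 0.231] pointing down, gripper open.
Joint ranges: [-2.65, 2.65], [-0.97, 1.79], [-1.3, 1.35], [-1.93, 2.1], [-1.47, 1.37], [-3.14, 3.14]. Speed limits (rad/s): [2.57, 2.57, 3.14, 3.14, 3.14, 3.14].

## Interface

Orientations are given as a unit quaternion [w, x, y, z].
In Python, from cell import bot gives the robot as it stands. Calls block until the motion is done:
- bot.move_pose(position, orientation): joint-space move of the TCP to a pose.
- bot.move_linear(position, speed=0.15, rotation=None, until_force=None): straight line of the TCP; rotation=None keeps the orientation; speed is the mean speed in m/s. With until_force (N) it stops when the force on the tool has changed by that much, and returns True; else False.
- bot.goto_joints(angles): joint-space move.
- bot.set_gripper(opening, grasp_force=None): opening from 0.0 (shut) to 1.0 (fully open); grasp_force is the grip in N (None keeps the last); returns when the fingers have stopped.
- bot.wait(seconds).
- bot.solve_ik(position, orientation): joint angles nearest the present ones, or None.
- bot.camera(name): name is "scene" or "side" or "wrist"; returns the picture (400x640x3 uint8, red, green, blue); there is no depth.
- bot.calibration(name): a dict with "mtx" (3x3 intrinsics, pixels), "extrinsics" (4x4, takes a point from world to camera coordinates); the wrist camera has in their place "hand_eye" (4x4, takes a point from camera to tool coordinates, whose origin is the TCP and whose axes are the tool frame's). Camera axes: x right, y down, z forward; pixel columns grow to the right and rows downward; lengths in m; the calibration is good to about 2 mm. A picture is of the moment at which its call begins: read the wrist's pose just before it. calibration takes no time and is no camera call.
A pose or a line that the arm cannot do raises bot.PlanningError and nothing moves.
- bot.close_job(): hands the job in, once; it reports no verdict.
Trained networks look in the newest picture that a camera, given by its name, has taken for a name from the list of things; names that differ only in an ending like _2 or _b are one class to them, and where a whole thing is asked for, a point or a joint stands for the part that bears it (a point fixed in the world has none). Each returns a list of dicts, best first, with "confidence" (0 to 1); they miss things now and then, are a little off and sometimes report something else, mostly with a low value. They report only what shows in the picture. A call takes as long as a camera call. They do not tell look-alikes from the thing itself.
- bot.search_frame(camera, thing): "bbox" ([left, top, width, height] in pixels, round what is visible of it).
Readings, each from a call of its own:
- bot.read_clock(): time.
- bot.read_joint_positions(): joint angles.
- bot.read_joint_vel(): joint speeds.
- bot.read_joint_efforts(): joint torques, N m.
- bot.read_position(): TCP position.
- bot.read_tool_rot(): TCP orientation.
- bot.read_ft_force(): force on the tool from outside, world axes, zero at the start.
- bot.read_moment(): the same for the moment, N m.
- bot.read_gripper_width(): opening from 0.0 (shut) to 1.0 (fully open).
Only numpy, scipy, OpenCV 4.12 (cv2) and the standard library are available. Lean on these libraries where they do the work, as an engineer would, in place of code of your own. Each camera call takes 0.05 s, during which the arm holds its last target.

## Task

Three shelf brackets, left-hand and right-hand ones mixed, lie in the catch tray of the small desk-top printer. Put each one into the open bay of the wooden tray whose sample bracket is of the same hand (not its mirror image), standing flat on its foot and turned the same way as that sample. Leave the stamp, the binder clip and the eraser where they are.

Things in the scene. Friction and masses are not known exactly. Their poses are not given: they have to be found in the camera images.
- left_1_center (a point): one of two left-hand brackets, white plastic, about 60 g: foot 46 (x) x 52 (y) x 8 mm; along its +x edge an upright wall 8 mm thick, 52 wide, top 68 mm over the foot's underside, mid-plane 19 mm from this point; on its +y (left) edge a low cheek 8 mm thick, top 36 mm up. Point: over the foot's middle, 34 mm above its underside. x: foot to wall, y left, z up. Grip the wall's top across its thickness.
- left_2_center (a point): the other left-hand bracket, white plastic, about 60 g: foot 46 (x) x 52 (y) x 8 mm; along its +x edge an upright wall 8 mm thick, 52 wide, top 68 mm over the foot's underside, mid-plane 19 mm from this point; on its +y (left) edge a low cheek 8 mm thick, top 36 mm up. Point: over the foot's middle, 34 mm above its underside. x: foot to wall, y left, z up. Grip the wall's top across its thickness.
- right_1_center (a point): the one right-hand bracket, mirror image, white plastic, about 60 g: foot 46 (x) x 52 (y) x 8 mm; along its +x edge an upright wall 8 mm thick, 52 wide, top 68 mm over the foot's underside, mid-plane 19 mm from this point; on its -y (right) edge a low cheek 8 mm thick, top 36 mm up. Point: over the foot's middle, 34 mm above its underside. x: foot to wall, y left, z up. Grip the wall's top across its thickness.
- left_1_behind (a point): imaginary marker 70 mm from the centre point of left_1 along its own +x, behind its wall; shows which way it faces, nothing is there
- left_2_behind (a point): imaginary marker 70 mm from the centre point of left_2 along its own +x, behind its wall; shows which way it faces, nothing is there
- right_1_behind (a point): imaginary marker 70 mm from the centre point of right_1 along its own +x, behind its wall; shows which way it faces, nothing is there
- tray_left: dark wooden tray for left-hand brackets, fixed, left or right of the printer (the left half of the desk has a 4 mm pad). Open bay 102 (x) x 150 (y) mm inside, room for two brackets side by side along y; floor 8 mm over the bare desk, rim 20 mm, walls 4 mm. Origin: on the desk under the bay's middle; x toward the ledge with the sample, y left, z up. The trays are alike but for their samples.
- tray_right: dark wooden tray for right-hand brackets, fixed, left or right of the printer (the left half of the desk has a 4 mm pad). Open bay 102 (x) x 150 (y) mm inside, room for two brackets side by side along y; floor 8 mm over the bare desk, rim 20 mm, walls 4 mm. Origin: on the desk under the bay's middle; x toward the ledge with the sample, y left, z up. The trays are alike but for their samples.
- sample_left (a point): the left-hand sample bracket fixed on the ledge (20 mm high) behind that tray's bay, 84 mm along the tray's x from the bay's middle. Same shape and size as the loose left-hand brackets; point over its foot's middle, 34 mm above its underside; axes parallel to the tray's; top 88 mm over the desk
- sample_right (a point): the right-hand sample bracket fixed on the ledge (20 mm high) behind that tray's bay, 84 mm along the tray's x from the bay's middle. Same shape and size as the loose right-hand brackets; point over its foot's middle, 34 mm above its underside; axes parallel to the tray's; top 88 mm over the desk
- printer: small grey desk-top printer, fixed. Origin: on the desk under the middle of its black catch tray (150 (x) x 256 (y) mm outside, floor 5 mm over the desk, rim 18 mm, walls 5 mm); x toward the machine. The brackets stand on their feet in the catch tray in a row along y, about 82 mm apart, in any order, each turned up to 35 degrees either way
- printer_front (a point): middle of the printer body's upright front face, 108 mm over the desk; the body is 170 deep, 230 wide, top 208 mm over the desk. Below, an aluminium chute slopes down to the catch tray (130 mm long, 125 wide)
- wood_stamp_center (a point): bystander: loose hand stamp with a black turned handle on a wooden block, 24 x 48 x 66 mm; point half-way up. Stands near the robot's side of the desk
- clip_center (a point): bystander: loose black binder clip, 32 x 31 x 43 mm with its wire handles; point 10 mm above the desk. Stands near the robot's side of the desk
- rubber_center (a point): bystander: loose eraser in a blue sleeve, 21 x 52 x 12 mm; point half-way up. Lies on the right, beyond the tray
Not all that is in view belongs to the job. What is shaped like the part that bears left_2_center but red or yellow is not meant.

How it is judged:
At the end, for the whole second after the job is handed in: Both left-hand brackets stand in the bay of the left-hand tray and the right-hand bracket stands in the bay of the right-hand tray: feet flat on the bay floor (height within 5 mm, tilt under 0.1 rad), facing the same way as the tray's sample within 0.4 rad (about 23 degrees) (x of left_1_center in the frame of tray_left between -0.05 and 0.05 m and y of left_1_center in the frame of tray_left between -0.073 and 0.073 m and z of left_1_center in the frame of tray_left between 0.037 and 0.047 m and angle between each of left_1_center, left_2_center, right_1_center's own z axis and vertical below 0.1 rad and angle between the x axis of each of left_1_center, left_2_center and the x axis of tray_left, either way round below 0.4 rad and x of each of left_1_behind, left_2_behind in the frame of tray_left above 0 m and x of left_2_center in the frame of tray_left between -0.05 and 0.05 m and y of left_2_center in the frame of tray_left between -0.073 and 0.073 m and z of left_2_center in the frame of tray_left between 0.037 and 0.047 m and x of right_1_center in the frame of tray_right between -0.05 and 0.05 m and y of right_1_center in the frame of tray_right between -0.073 and 0.073 m and z of right_1_center in the frame of tray_right between 0.037 and 0.047 m and angle between the x axis of right_1_center and the x axis of tray_right, either way round below 0.4 rad and x of right_1_behind in the frame of tray_right above 0 m); the robot touches nothing.
It fails at once if the stamp is pushed away (more than 30 mm) (distance of wood_stamp_center from where it was at the start of the episode above 0.03 m).
It fails at once if the binder clip is pushed away (more than 30 mm) (distance of clip_center from where it was at the start of the episode above 0.03 m).
It fails at once if the eraser is pushed away (more than 30 mm) (distance of rubber_center from where it was at the start of the episode above 0.03 m).
It also fails if it takes over 72 s, if anything falls off the work surface, if the arm or the gripper's body presses on something with over 40 N, if the wrist force passes 120 N, or if a joint passes its speed limit or range.

## Working session

There is one attempt and no reset: what is moved stays moved. The work goes in short steps, each a Python script; the robot and the scene stay as the last script left them, time stands still between calls to the robot, and variables do not carry over. Pictures are saved under pics/ and viewed, and the job is handed in when it is done.

```bash
ls; mkdir -p pics; python3 - <<'E'
from cell import bot
import cv2, numpy as np
for n in ("scene","side","wrist"):
    im=bot.camera(n); cv2.imwrite(f"pics/{n}0.png",im[:,:,::-1])
    c=bot.calibration(n); print(n,{k:np.round(v,3).tolist() for k,v in c.items()})
for n in ("scene","side"):
  for t in ("left_1_center","right_1_center","tray_left","tray_right","sample_left","sample_right","printer","clip_center","wood_stamp_center","rubber_center"):
    print(n,t,[(np.round(d['bbox']).tolist(),round(d['confidence'],2)) for d in bot.search_frame(n,t)])
print(bot.read_clock(),bot.read_position(),bot.read_tool_rot(),bot.grip_depth)
E
```

```text
pics
scene {'mtx': [[372.702, 0.0, 319.183], [0.0, 372.702, 202.28], [0.0, 0.0, 1.0]], 'extrinsics': [[0.838, -0.545, 0.006, -0.468], [-0.428, -0.665, -0.613, 0.296], [0.338, 0.511, -0.79, 0.739], [0.0, 0.0, 0.0, 1.0]]}
side {'mtx': [[394.939, 0.0, 319.857], [0.0, 394.939, 197.995], [0.0, 0.0, 1.0]], 'extrinsics': [[1.0, 0.027, -0.007, -0.564], [0.002, -0.336, -0.942, 0.102], [-0.028, 0.942, -0.336, 1.141], [0.0, 0.0, 0.0, 1.0]]}
wrist {'mtx': [[277.273, 0.0, 319.467], [0.0, 277.273, 197.14], [0.0, 0.0, 1.0]], 'hand_eye': [[1.0, -0.0, 0.0, -0.001], [-0.001, -0.326, 0.945, -0.141], [-0.0, -0.945, -0.326, 0.084], [0.0, 0.0, 0.0, 1.0]]}
scene left_1_center [([289.0, 182.0, 24.0, 35.0], 0.83)]
scene right_1_center [([311.0, 201.0, 27.0, 36.0], 0.75)]
scene tray_left [([271.0, 85.0, 210.0, 199.0], 0.21)]
scene tray_right [([326.0, 270.0, 116.0, 110.0], 0.71), ([312.0, 197.0, 33.0, 40.0], 0.63), ([289.0, 178.0, 26.0, 38.0], 0.44)]
scene sample_left [([205.0, 131.0, 83.0, 66.0], 0.92), ([257.0, 218.0, 20.0, 26.0], 0.64), ([332.0, 224.0, 25.0, 40.0], 0.37)]
scene sample_right [([328.0, 271.0
[... 265 characters left out ...]
er [([302.0, 201.0, 22.0, 24.0], 0.91), ([262.0, 246.0, 82.0, 66.0], 0.4)]
side right_1_center [([315.0, 209.0, 15.0, 20.0], 0.52)]
side tray_left [([277.0, 179.0, 48.0, 28.0], 0.87)]
side tray_right [([264.0, 244.0, 82.0, 67.0], 0.79)]
side sample_left [([275.0, 182.0, 51.0, 29.0], 0.92), ([262.0, 246.0, 86.0, 63.0], 0.71)]
side sample_right [([262.0, 244.0, 81.0, 68.0], 0.82)]
side printer [([287.0, 153.0, 182.0, 105.0], 0.72)]
side clip_center []
side wood_stamp_center [([270.0, 207.0, 8.0, 24.0], 0.48)]
side rubber_center [([368.0, 273.0, 21.0, 18.0], 0.7), ([276.0, 173.0, 50.0, 36.0], 0.46)]
1.15 [0.18954244 0.51632714 0.23129631] [-0.57978701  0.57978804  0.40478417 -0.4047748 ] 0.0187
```

```bash
python3 - <<'E'
import cv2
a=cv2.imread("pics/scene0.png"); cv2.imwrite("pics/sc_crop.png",cv2.resize(a[110:390,195:475],None,fx=2.1,fy=2.1,interpolation=cv2.INTER_CUBIC))
a=cv2.imread("pics/side0.png"); cv2.imwrite("pics/si_crop.png",cv2.resize(a[140:320,255:475],None,fx=3.3,fy=3.3,interpolation=cv2.INTER_CUBIC))
E
```

```text
(no output)
```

View pics/scene0.png

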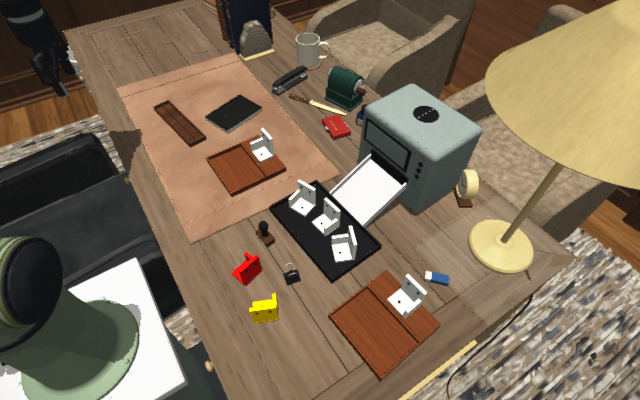

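View pics/sc_crop.png

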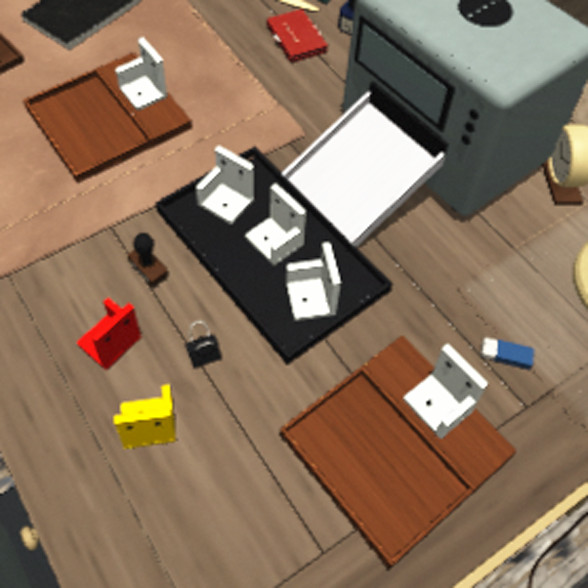

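View pics/si_crop.png

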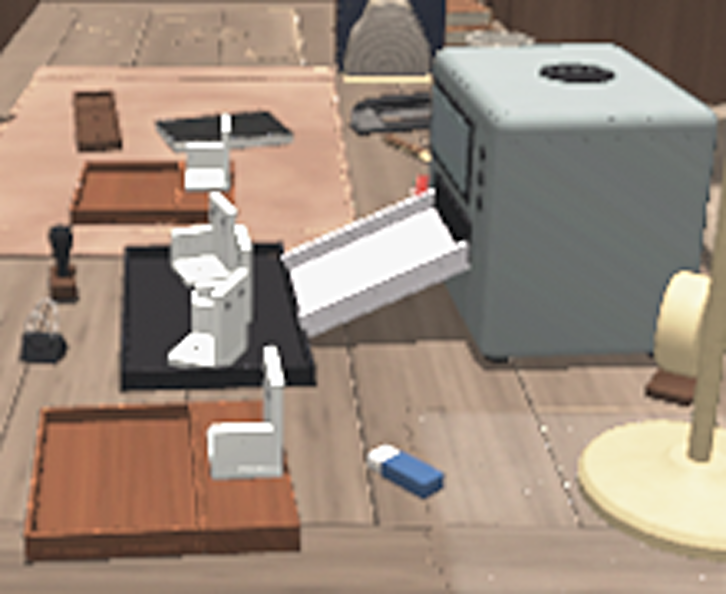

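View pics/wrist0.png

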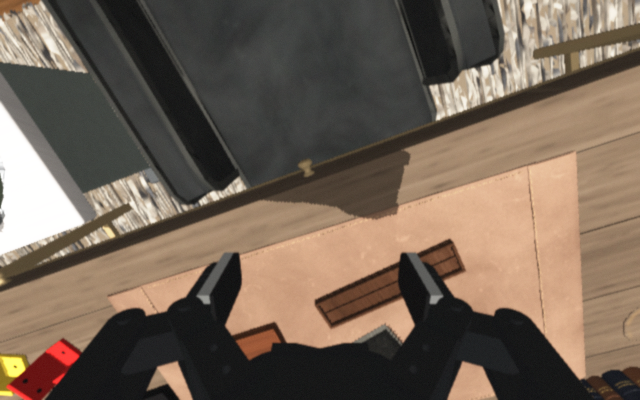

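```bash
cat > h.py <<'E'
import cv2, numpy as np
from scipy.spatial.transform import Rotation as R
from cell import bot
def cam(n,pos=None,q=None):
    c=bot.calibration(n); K=c['mtx']
    if n!='wrist': return K,c['extrinsics']
    T=np.eye(4);T[:3,:3]=R.from_quat(np.r_[q[1:],q[0]]).as_matrix();T[:3,3]=pos
    return K,np.linalg.inv(T@c['hand_eye'])
def px2plane(K,E,uv,z):
    C=np.linalg.inv(E);d=C[:3,:3]@np.linalg.inv(K)@np.array([uv[0],uv[1],1.]);o=C[:3,3]
    return o+d*(z-o[2])/d[2]
def proj(K,E,P):
    P=np.atleast_2d(P);p=(E[:3,:3]@P.T).T+E[:3,3];p=(K@p.T).T;return p[:,:2]/p[:,2:]
def toolq(jaw):  # tool down, jaw direction angle (tool x) in world
    x=np.array([np.cos(jaw),np.sin(jaw),0]);y=np.array([0,0,-1.]);z=np.cross(x,y)
    q=R.from_matrix(np.stack([x,y,z],1)).as_quat();return np.r_[q[3],q[:3]]
E
python3 - <<'E'
from h import *
K,E=cam('scene')
f=lambda u,v,z:print((u,v),z,px2plane(K,E,(u/2.1+195,v/2.1+110),z).round(3)[:2])
print("catch tray rim");[f(u,v,.018) for u,v in((158,203),(253,150),(390,285),(290,358))]
print("foot holes");[f(u,v,.013) for u,v in((225,204),(267,238),(304,299))]
print("ltray rim");[f(u,v,.024) for u,v in((25,100),(80,178),(190,123))]
print("rtray rim");[f(u,v,.02) for u,v in((282,432),(392,563),(515,450),(403,338))]
print("sample holes");f(140,94,.032);f(429,402,.028)
print("stamp");f(150,270,0);print("clip");f(204,358,0)
q=np.array(bot.read_tool_rot());print(R.from_quat(np.r_[q[1:],q[0]]).as_matrix().round(2))
for jaw in (0,np.pi/2,-np.pi/2,np.pi):
  for p in ([.45,0.0,.35],[.45,0,.15],[.4,.25,.3],[.4,-.25,.3]):
    s=bot.solve_ik(p,toolq(jaw));print(jaw,p,None if s is None else np.round(s,2))
E
```

```text
catch tray rim
(158, 203) 0.018 [0.478 0.104]
(253, 150) 0.018 [0.62  0.113]
(390, 285) 0.018 [ 0.641 -0.137]
(290, 358) 0.018 [ 0.497 -0.149]
foot holes
(225, 204) 0.013 [0.547 0.062]
(267, 238) 0.013 [ 0.562 -0.007]
(304, 299) 0.013 [ 0.552 -0.097]
ltray rim
(25, 100) 0.024 [0.41  0.345]
(80, 178) 0.024 [0.415 0.185]
(190, 123) 0.024 [0.573 0.191]
rtray rim
(282, 432) 0.02 [ 0.446 -0.211]
(392, 563) 0.02 [ 0.461 -0.363]
(515, 450) 0.02 [ 0.625 -0.348]
(403, 338) 0.02 [ 0.61  -0.196]
sample holes
(140, 94) 0.032 [0.541 0.265]
(429, 402) 0.028 [ 0.583 -0.267]
stamp
(150, 270) 0 [0.429 0.036]
clip
(204, 358) 0 [ 0.426 -0.093]
[[ 0.34  0.   -0.94]
 [ 0.94  0.    0.34]
 [ 0.   -1.   -0.  ]]
0 [0.45, 0.0, 0.35] [-0.16  0.08 -0.2   1.29  0.    1.41]
0 [0.45, 0, 0.15] [-0.16  0.22 -0.56  0.78  0.    1.41]
0 [0.4, 0.25, 0.3] [ 0.4   0.14 -0.26  1.17  0.    1.97]
0 [0.4, -0.25, 0.3] [-0.72  0.14 -0.26  1.17  0.    0.86]
1.5707963267948966 [0.45, 0.0, 0.35] [-0.16  0.08 -0.2   1.29  0.   -0.16]
1.5707963267948966 [0.45, 0, 0.15] [-0.16  0.22 -0.56  0.78  0.   -0.16]
1.5707963267948966 [0.4, 0.25, 0.3] [ 0.4   0.14 -0.26  1.17  0.    0.4 ]
1.5707963267948966 [0.4, -0.25, 0.3] [-0.72  0.14 -0.26  1.17  0.   -0.72]
-1.5707963267948966 [0.45, 0.0, 0.35] [-0.16  0.08 -0.2   1.29  0.    2.98]
-1.5707963267948966 [0.45, 0, 0.15] [-0.16  0.22 -0.56  0.78  0.    2.98]
-1.5707963267948966 [0.4, 0.25, 0.3] [ 0.4   0.14 -0.26  1.17  0.   -2.74]
-1.5707963267948966 [0.4, -0.25, 0.3] [-0.72  0.14 -0.26  1.17  0.    2.43]
3.141592653589793 [0.45, 0.0, 0.35] [-0.16  0.08 -0.2   1.29  0.   -1.74]
3.141592653589793 [0.45, 0, 0.15] [-0.16  0.22 -0.56  0.78  0.   -1.74]
3.141592653589793 [0.4, 0.25, 0.3] [ 0.4   0.14 -0.26  1.17  0.   -1.17]
3.141592653589793 [0.4, -0.25, 0.3] [-0.72  0.14 -0.26  1.17  0.   -2.29]
```

```bash
python3 - <<'E'
from h import *
import json
p=[.55,-.01,.36]
for j in (np.pi/2,):
    print(bot.solve_ik(p,toolq(j)))
bot.move_pose(p,toolq(np.pi/2))
pos=bot.read_position();q=bot.read_tool_rot()
im=bot.camera('wrist');cv2.imwrite("pics/w1.png",im[:,:,::-1])
json.dump([list(pos),list(q)],open('w1.json','w'))
a=im[:,:,::-1]
cv2.imwrite("pics/w1c.png",cv2.resize(a[60:260,220:420],None,fx=3,fy=3,interpolation=cv2.INTER_CUBIC))
print(pos,q,bot.read_clock())
for t in ("left_1_center","right_1_center","tray_left","tray_right","sample_left","sample_right"):
    print(t,[(np.round(d['bbox']).tolist(),round(d['confidence'],2)) for d in bot.search_frame('wrist',t)])
E
```

```text
[-0.15237832  0.27826449  0.06656065  1.35909249  0.         -0.15237832]
[ 0.5499052  -0.00924747  0.35985884] [-0.4998517   0.4995953   0.5002786  -0.50027407] 3.5167
left_1_center [([347.0, 136.0, 44.0, 41.0], 0.59)]
right_1_center [([304.0, 144.0, 34.0, 44.0], 0.79)]
tray_left [([435.0, 66.0, 119.0, 110.0], 0.61)]
tray_right [([104.0, 89.0, 120.0, 114.0], 0.57), ([345.0, 136.0, 46.0, 40.0], 0.2)]
sample_left [([434.0, 64.0, 116.0, 114.0], 0.61)]
sample_right [([104.0, 90.0, 123.0, 115.0], 0.63), ([244.0, 146.0, 46.0, 38.0], 0.61)]
```

View pics/w1.png

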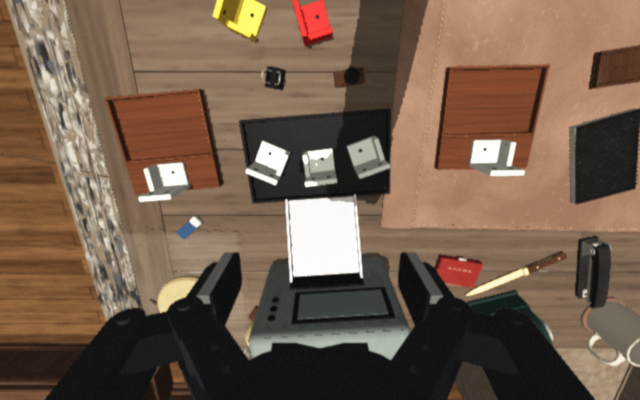

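View pics/w1c.png

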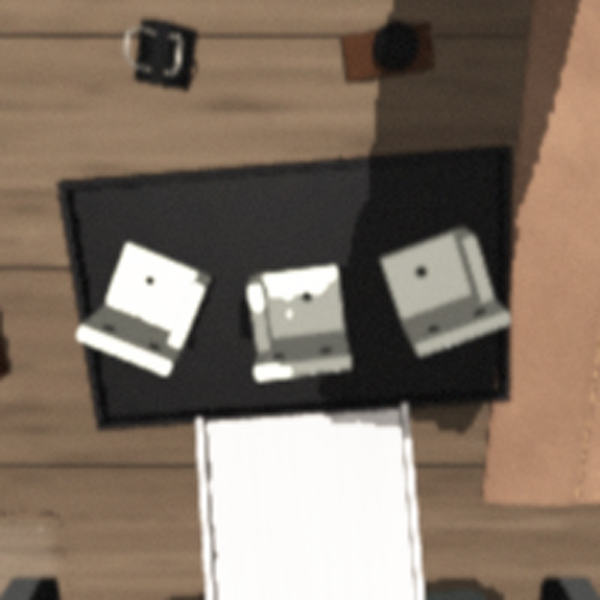

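```bash
cat >> h.py <<'E'
import itertools
from scipy.optimize import minimize
def boxes(hand):
    s=1 if hand=='L' else -1
    b=[((-.023,.023),(-.026,.026),(0,.008)),((.015,.023),(-.026,.026),(0,.068)),((-.023,.023),tuple(sorted((s*.018,s*.026))),(0,.036))]
    return [np.array(list(itertools.product(*x))) for x in b]
def mask(K,E,p,hand,z0,shape,S=4):
    m=np.zeros((shape[0]*S,shape[1]*S),np.uint8);c,s=np.cos(p[2]),np.sin(p[2]);Rz=np.array([[c,-s,0],[s,c,0],[0,0,1]])
    for b in boxes(hand):
        P=b@Rz.T+[p[0],p[1],z0]
        h=cv2.convexHull(((proj(K,E,P)+.5)*S).astype(np.float32)).astype(np.int32)
        cv2.fillConvexPoly(m,h,255)
    return cv2.resize(m,(shape[1],shape[0]),interpolation=cv2.INTER_AREA)/255.
def fit(K,E,fg,p0,hand,z0,pad=45):
    uv=proj(K,E,[p0[0],p0[1],z0+.034])[0].astype(int);u0,v0=uv-pad
    f=fg[v0:v0+2*pad,u0:u0+2*pad].astype(float);Kc=K.copy();Kc[0,2]-=u0;Kc[1,2]-=v0
    def cost(x):
        m=mask(Kc,E,(x[0]/100,x[1]/100,x[2]/4),hand,z0,f.shape);return np.abs(m-f).sum()/m.sum()
    best=None
    for dy in (-.4,-.2,0,.2,.4):
        r=minimize(cost,[p0[0]*100,p0[1]*100,(p0[2]+dy)*4],method='Nelder-Mead',options=dict(initial_simplex=None,xatol=1e-3,fatol=1e-5,maxiter=200))
        if best is None or r.fun<best.fun: best=r
    x=best.x;return np.array([x[0]/100,x[1]/100,x[2]/4]),best.fun
E
python3 - <<'E'
from h import *
import json
pos,q=json.load(open('w1.json'));K,E=cam('wrist',pos,q)
im=cv2.imread('pics/w1.png');hsv=cv2.cvtColor(im,cv2.COLOR_BGR2HSV)
g=(hsv[:,:,2]>75).astype(np.uint8)
# limit to inside catch tray
cc=[(x/3+220,y/3+60) for x,y in((68,188),(508,155),(505,398),(100,420))]
print("tray rim",[px2plane(K,E,c,.018).round(3)[:2].tolist() for c in [(x/3+220,y/3+60) for x,y in((60,183),(512,150),(508,400),(98,428))]])
t=np.zeros_like(g);cv2.fillConvexPoly(t,np.int32(cc),1)
n,l,st,ce=cv2.connectedComponentsWithStats(g*t)
comp=[(i,st[i],ce[i]) for i in range(1,n) if st[i][4]>300];print(comp)
out=im.copy();res={}
for i,s,c in sorted(comp,key=lambda a:-a[2][0]):
    P=px2plane(K,E,c,.035)
    fg=(l==i);r=[]
    for hand in 'LR':
        p,e=fit(K,E,fg,[P[0],P[1],0],hand,.005);r.append((e,hand,p));print(c.round(),hand,p.round(4),round(e,3))
    e,hand,p=min(r,key=lambda a:a[0]);res[len(res)]=(hand,*p)
    m=(mask(K,E,p,hand,.005,g.shape)>.5).astype(np.uint8)
    cs,_=cv2.findContours(m,cv2.RETR_EXTERNAL,cv2.CHAIN_APPROX_NONE);cv2.drawContours(out,cs,-1,(0,0,255),1)
print(res)
json.dump(res,open('br.json','w'))
cv2.imwrite("pics/w1fit.png",cv2.resize(out[100:220,220:420],None,fx=4,fy=4,interpolation=cv2.INTER_NEAREST))
cv2.imwrite("pics/w1t.png",np.hstack([cv2.resize(im[80:210,95:225],None,fx=3,fy=3),cv2.resize(im[55:185,425:555],None,fx=3,fy=3)]))
E
```

```text
tray rim [[0.497, -0.143], [0.479, 0.109], [0.625, 0.119], [0.643, -0.133]]
[(1, array([ 347,  136,   42,   43, 1187], dtype=int32), array([367.27548441, 156.80539174])), (2, array([ 248,  140,   42,   46, 1190], dtype=int32), array([268.80252101, 162.66302521])), (3, array([ 302,  147,   36,   41, 1163], dtype=int32), array([318.77214101, 167.19432502]))]
[367. 157.] L [0.5517 0.0701 0.3593] 0.043
[367. 157.] R [0.5518 0.0703 0.4098] 0.103
[319. 167.] L [ 0.5694 -0.0112  0.1486] 0.085
[319. 167.] R [ 0.5696 -0.0104  0.133 ] 0.067
[269. 163.] L [ 0.5616 -0.0952 -0.4052] 0.081
[269. 163.] R [ 0.562  -0.0939 -0.4427] 0.074
{0: ('L', np.float64(0.5516729460258033), np.float64(0.07012875979264016), np.float64(0.35926527050882834)), 1: ('R', np.float64(0.5696116494404763), np.float64(-0.010353561017425256), np.float64(0.13304398927756944)), 2: ('R', np.float64(0.5619761320660642), np.float64(-0.09387093017699019), np.float64(-0.44266606916870277))}
```

View pics/w1fit.png

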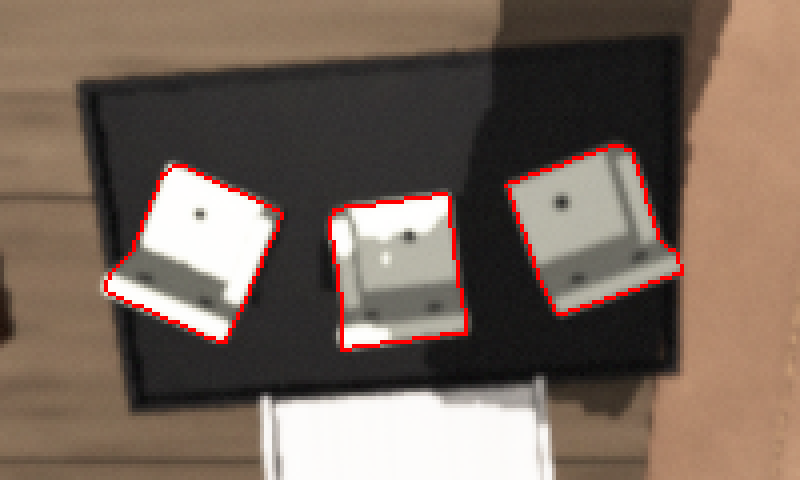

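View pics/w1t.png

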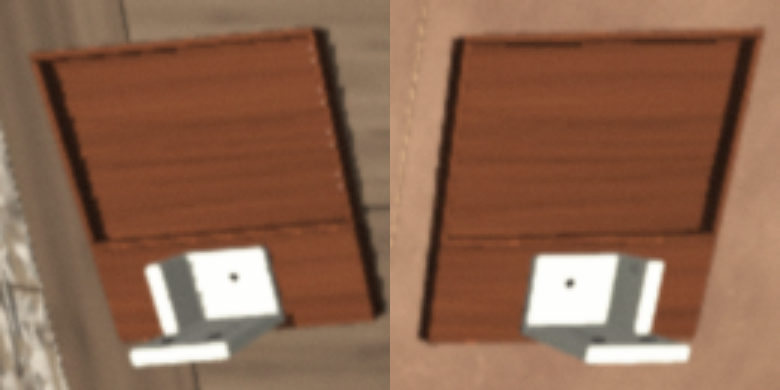

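```bash
python3 - <<'E'
from h import *
import json
pos,q=json.load(open('w1.json'));K,E=cam('wrist',pos,q)
im=cv2.imread('pics/w1.png');hsv=cv2.cvtColor(im,cv2.COLOR_BGR2HSV)
out=im.copy();tr={}
for nm,roi,hand,zd,(ox,oy),near in (("right",(140,155,195,207),'R',0,(95,80),((33,57),(318,28))),("left",(465,132,530,182),'L',.004,(425,55),((460-390,38),(763-390,32)))):
    N=[px2plane(K,E,(ox+a/3,oy+b/3),.02+zd)[:2] for a,b in near]
    d=N[1]-N[0];print(nm,"near rim",np.round(N,4).tolist(),"len",np.linalg.norm(d).round(4),"yaw",np.arctan2(-d[0],d[1]).round(3))
    m=((hsv[:,:,1]<70)&(hsv[:,:,2]>60)).astype(np.uint8);t=np.zeros_like(m);t[roi[1]:roi[3],roi[0]:roi[2]]=1;m*=t
    n,l,st,ce=cv2.connectedComponentsWithStats(m);i=1+np.argmax(st[1:,4]);P=px2plane(K,E,ce[i],.05+zd)
    for h in 'LR':
        p,e=fit(K,E,l==i,[P[0],P[1],0],h,.02+zd);print(nm,h,p.round(4),round(e,3))
        if h==hand:
            c=p[:2]-.084*np.array([np.cos(p[2]),np.sin(p[2])]);print("  tray from sample",c.round(4))
            mm=(mask(K,E,p,hand,.02+zd,m.shape)>.5).astype(np.uint8);cs,_=cv2.findContours(mm,cv2.RETR_EXTERNAL,cv2.CHAIN_APPROX_NONE);cv2.drawContours(out,cs,-1,(0,255,0),1)
    yaw=np.arctan2(-d[0],d[1]);c2=(N[0]+N[1])/2+.055*np.array([np.cos(yaw),np.sin(yaw)]);print("  tray from rim",c2.round(4))
    Y=p[2] if False else yaw
    cf=(c+c2)/2;R2=np.array([[np.cos(Y),-np.sin(Y)],[np.sin(Y),np.cos(Y)]])
    tr[nm]=[*cf,float(Y),zd]
    for z,xs,ys in((.02,.055,.079),):
        Q=np.array([[-xs,-ys],[-xs,ys],[xs,ys],[xs,-ys]])@R2.T+cf
        cv2.polylines(out,[np.int32(proj(K,E,np.c_[Q,np.full(4,z+zd)]).round())],True,(255,0,0),1)
json.dump(tr,open('tr.json','w'));print(tr)
cv2.imwrite("pics/w1t2.png",np.hstack([cv2.resize(out[80:210,95:225],None,fx=3,fy=3,interpolation=0),cv2.resize(out[55:185,425:555],None,fx=3,fy=3,interpolation=0)]))
# cross-check brackets & samples in the scene camera
K,E=cam('scene');o=cv2.imread('pics/scene0.png')
for hand,p in(('L',(.5517,.0701,.359)),('R',(.5696,-.0104,.133)),('L',(.5616,-.0952,-.405))):
    mm=(mask(K,E,p,hand,.005,o.shape[:2])>.5).astype(np.uint8);cs,_=cv2.findContours(mm,cv2.RETR_EXTERNAL,cv2.CHAIN_APPROX_NONE);cv2.drawContours(o,cs,-1,(0,0,255),1)
cv2.imwrite("pics/scfit.png",cv2.resize(o[170:290,260:390],None,fx=4.5,fy=4.5,interpolation=0))
E
```

```text
right near rim [[0.4618, -0.3586], [0.4469, -0.2012]] len 0.1581 yaw 0.094
right L [ 0.5915 -0.2738  0.0755] 0.21
right R [ 0.5912 -0.2723  0.1052] 0.046
  tray from sample [ 0.5076 -0.2811]
  tray from rim [ 0.5091 -0.2747]
left near rim [[0.415, 0.1927], [0.412, 0.3506]] len 0.1579 yaw 0.019
left L [0.549  0.2763 0.012 ] 0.05
  tray from sample [0.465  0.2753]
left R [0.5489 0.2776 0.0195] 0.21
  tray from rim [0.4685 0.2727]
{'right': [np.float64(0.5083959235902187), np.float64(-0.2779139565688581), 0.09436145607034616, 0], 'left': [np.float64(0.4667550202971318), np.float64(0.2740144245401167), 0.01907166601011707, 0.004]}
```

View pics/w1t2.png

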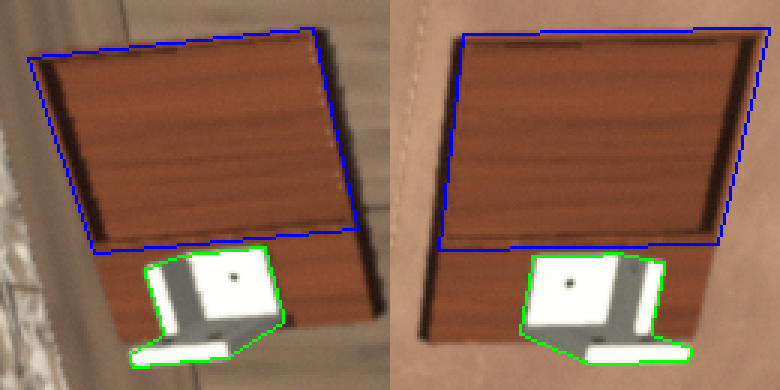

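View pics/scfit.png

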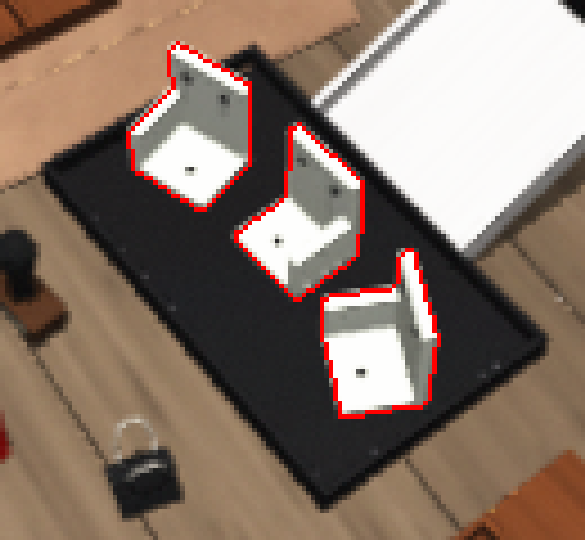

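```bash
cat >> h.py <<'E'
def pick(p,open_=.4):
    w=np.array(p[:2])+.019*np.array([np.cos(p[2]),np.sin(p[2])]);q=toolq(p[2])
    bot.move_pose([*w,.17],q); bot.set_gripper(open_)
    print('hit',bot.move_linear([*w,.042],speed=.15,until_force=8),np.round(bot.read_position(),4))
    bot.set_gripper(0.,grasp_force=50);print('width',bot.read_gripper_width())
    a=bot.read_position();bot.move_linear([a[0],a[1],.18],speed=.2)
    print('lifted width',bot.read_gripper_width(),'t',bot.read_clock())
def place(t,lx,ly,rel=.35):
    yaw=t[2];c,s=np.cos(yaw),np.sin(yaw);f=lambda x,y:np.array([t[0]+c*x-s*y,t[1]+s*x+c*y])
    w=f(lx+.019,ly);q=toolq(yaw)
    bot.move_pose([*w,.17],q)
    bot.move_linear([*w,.062],speed=.2)
    print('contact',bot.move_linear([*w,.036],speed=.04,until_force=5),np.round(bot.read_position(),4))
    bot.set_gripper(rel);a=bot.read_position();bot.move_linear([a[0],a[1],.16],speed=.2);print('t',bot.read_clock())
E
python3 - <<'E'
from h import *
import json
tr=json.load(open('tr.json'))
pick((.5517,.0701,.359))
im=bot.camera('scene');cv2.imwrite('pics/s2.png',im[:,:,::-1])
E
```

```text
hit False [0.5702 0.0768 0.0428]
width 0.08620884492699282
lifted width 0.0865823431490388 t 7.8
```

View pics/s2.png

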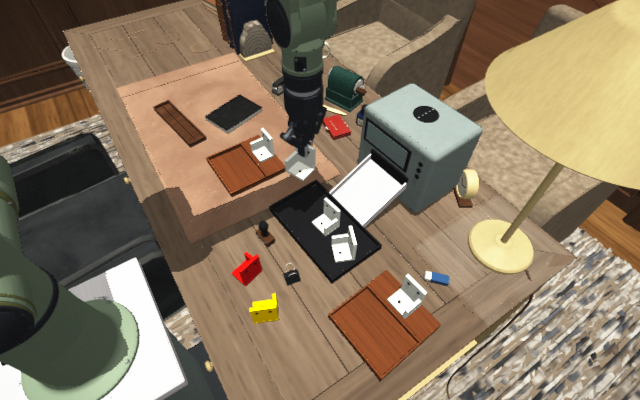

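Bracket A is held (pixel 300,165) and the other two are still in place. I'll put it in the left tray.

```bash
python3 - <<'E'
from h import *
import json
tr=json.load(open('tr.json'))
place(tr['left'],-.004,.036)
pick((.5616,-.0952,-.405))
im=bot.camera('scene');cv2.imwrite('pics/s3.png',im[:,:,::-1])
E
```

```text
contact True [0.4818 0.3107 0.0456]
t 11.075
hit False [ 0.5798 -0.1029  0.0428]
width 0.08437209401268267
lifted width 0.08255437623524782 t 15.0583
```

View pics/s3.png

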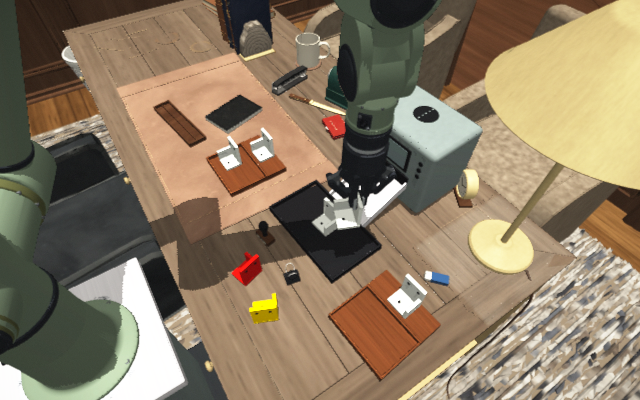

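```bash
python3 - <<'E'
from h import *
import json
tr=json.load(open('tr.json'))
place(tr['left'],-.004,-.034)
p=[.50,.0,.36]
pick((.5696,-.0104,.133))
im=bot.camera('scene');cv2.imwrite('pics/s4.png',im[:,:,::-1])
E
```

```text
contact True [0.4833 0.2406 0.0456]
t 18.6917
hit False [ 0.5892 -0.0079  0.0429]
width 0.08086764925757095
lifted width 0.08206155456993405 t 22.1583
```

View pics/s4.png

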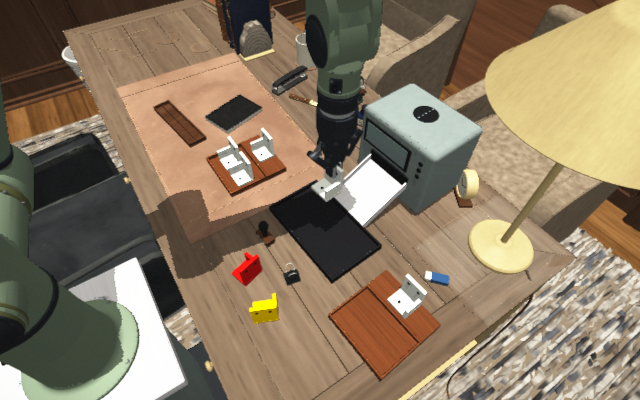

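Both left-hand brackets stand in the left tray (pixels 230,155 and 243,173), and B is held. I'll place it in the right tray, then check from above.

```bash
python3 - <<'E'
from h import *
import json
tr=json.load(open('tr.json'))
place(tr['right'],-.004,0)
bot.move_pose([.50,-.01,.36],toolq(np.pi/2)); bot.wait(.3)
pos=bot.read_position();q=bot.read_tool_rot()
im=bot.camera('wrist')[:,:,::-1].copy();cv2.imwrite("pics/w5.png",im);sc=bot.camera('scene');cv2.imwrite("pics/s5.png",sc[:,:,::-1])
K,E=cam('wrist',pos,q);hsv=cv2.cvtColor(im,cv2.COLOR_BGR2HSV)
m=((hsv[:,:,1]<70)&(hsv[:,:,2]>60)).astype(np.uint8)
for nm,hand,ly in(('left','L',.036),('left','L',-.034),('right','R',0)):
    t=tr[nm];c,s=np.cos(t[2]),np.sin(t[2]);x,y=-.004,ly;P=[t[0]+c*x-s*y,t[1]+s*x+c*y,t[2]]
    for h in 'LR':
        fg=(m*(mask(K,E,P,h,.008,m.shape)>=0))
        dil=cv2.dilate((mask(K,E,P,h,.008,m.shape)>.3).astype(np.uint8),np.ones((7,7)))
        p,e=fit(K,E,m*dil,P,h,.008);d=p[:2]-np.array(t[:2])
        print(nm,h,'x %.4f y %.4f yaw %.3f err %.3f'%(c*d[0]+s*d[1],-s*d[0]+c*d[1],p[2]-t[2],e))
print(bot.read_clock())
E
```

```text
contact True [ 0.524  -0.2769  0.0456]
t 25.525
left L x -0.0031 y 0.0353 yaw 0.000 err 0.138
left R x -0.0033 y 0.0313 yaw 0.057 err 0.248
left L x -0.0033 y -0.0296 yaw 0.031 err 0.115
left R x -0.0051 y -0.0308 yaw 0.116 err 0.133
right L x -0.0036 y -0.0017 yaw 0.004 err 0.125
right R x -0.0038 y -0.0002 yaw 0.018 err 0.041
27.1917
```

View pics/w5.png

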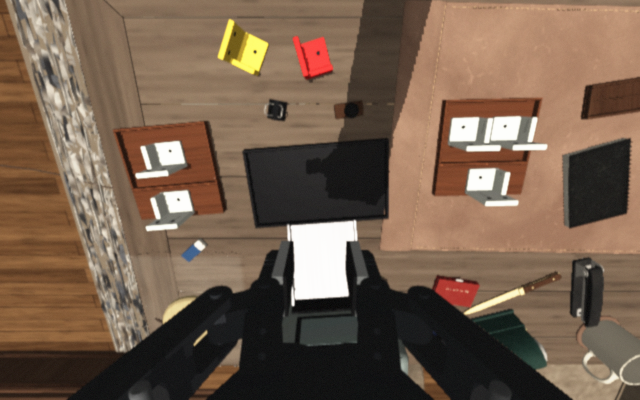

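View pics/s5.png

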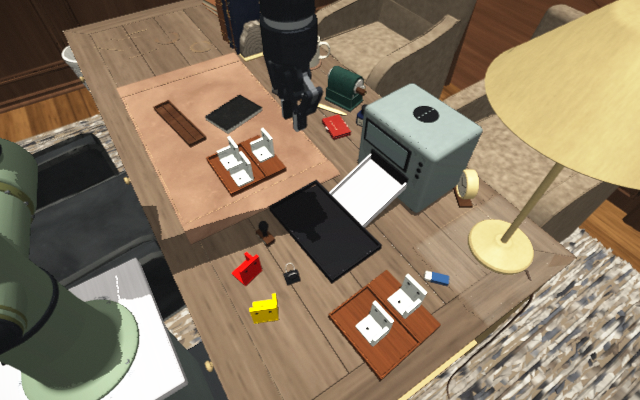

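```bash
python3 - <<'E'
from cell import bot
print(bot.read_gripper_width(),bot.read_ft_force(),bot.close_job())
E
```

```text
the job is handed in; nothing more can be done
0.34914971497875436 [0.33792366 0.27028954 0.51450549] None
```

All three brackets are in their matching trays, and I handed the job in at about 27 s of the 72 s allowed. No verdict came back.

- **Placing:** I gripped each bracket by the top of its wall. The two left-hand ones went side by side in the left tray, and the right-hand one went in the right tray. All three touched down at the same tool height (0.0456 m), which matches feet flat on the floor 8 mm over the bare desk.
- **Position and direction:** The last wrist picture put all three within 5 mm of target, well inside the bays. They face the same way as their samples to within about 0.03 rad.
- **Bystanders and robot:** In the last pictures the stamp, binder clip and eraser are where they were. I judged that by eye and did not measure it. The gripper was empty and clear of everything.
- **Checks that were weak or disagreed:**
  - The first outline fit slightly favoured "right-hand" for the bracket at the right end of the row. The scene camera picture clearly showed its cheek on the left, so I treated it as left-hand.
  - The final fits in the left tray were looser because the two brackets overlap in that view (errors 0.12 and 0.14, against 0.04 in the right tray). Both still favoured left-hand, the second only narrowly.

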